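Wedge the sprung catch open and lift out the pump cover

TASK

The pump cover is clipped down on its washing fixture by a sprung catch that one hand cannot hold open while lifting. Drive the aluminium wedge, thin end first, between the pin under the catch's tail and the steel anvil block until the catch is hard back against its stop and stays there by itself (snug, not forced), then lift the cover out without pulling it against the catch and stand it gently upright in the shallow metal drip tray. Leave the wedge holding the catch fully open for the next cover, and leave the grease tin, the torch and the spanner where they are.

Things in the scene. Friction and masses are not known exactly. Their poses are not given: they have to be found in the camera images.
- fixture: Washing fixture, fixed: steel plate 10 mm thick. Origin on the bench under the cover's place, z up. In its frame (mm): main plate x -73..69, y -60..52, with a nest ring (100 mm wide, 14 mm above the plate) and two 9 mm pins 70 mm high at x 61, y -12.5 and 28.5 that locate the cover; strip x -134..-58, y -207..-50. The wedge is driven along +y, lying on the strip.
- catch_pivot (a point): Centre of the catch's upright pivot, at the underside of the catch, 71 mm above the bench; axes as the fixture's. Its post is 20 mm thick (32 mm at the foot). The stop pin for the catch's tail, 10 mm thick and 85 mm high, stands at x 7, y -43 mm from here.
- latch (a joint): Turn of the sprung catch about its pivot, rad. 0 = shut: its toe lies 14 mm over the cover's near ear, 3 mm above it; the toe is clear of the ear beyond 0.17; at 0.25 its tail is on the stop. The spring shuts it with 0.23 N m, 0.35 N m when open.
- catch_toe (a point): Middle of the toe of the catch. The catch is a flat steel bar, 71 to 82 mm above the bench (with a small thumb tab at the toe): toe end 100 mm to the +y side of the pivot, tail end 60 mm to the -y side. Opening moves the toe to the fixture's -x.
- catch_pin (a point): Point on the axis of the upright steel pin, 14 mm thick, that hangs under the catch's tail from 71 down to 15 mm above the bench; the point is 31 mm above the bench. Opening the catch moves it 13 mm along the fixture's +x and 3 mm along -y.
- anvil_seat (a point): Place of the anvil on the strip (axes as the fixture's): middle of the range of its working face. The anvil is a fixed steel block 22 x 32 x 38 mm, its flat face towards +x, 32 mm long in y, 10 to 48 mm above the bench. It is reset for each job and not measured: the face lies up to 4 mm to either side of this point in x, 6 to 14 mm from the near side of the pin (catch shut).
- wedge_butt (a point): Plain aluminium wedge, loose, 0.3 kg, 150 mm long, 44 mm high, on its narrow side. The point is the centre of the square butt: 28 mm thick in x, 30 mm long in y, 22 mm above the underside; grip it across x. y points to the thin end. The -x side is flat all along and goes against the anvil; the +x side slopes 1 in 5 from y = 15 mm on and pushes the pin.
- wedge_tip (a point): Middle of the wedge's thin end (blunt, 1.5 mm thick, 4.6 mm thick 3 mm behind it), 135 mm in y from the butt's centre, at its flat side. Friction keeps it where it is driven: 8 to 15 N of push, more once the catch is on its stop (18 N is snug, over 28 N forced), 70 to 115 mm past the pin. As the anvil's setting is not known, feel for its face with the flat side, and feel when the wedge goes tight.
- cover_sleeve (a point): Centre of the upright sleeve of the pump cover, 31 mm in diameter, from 21 mm below to 21 mm above the point; grip it from above. The cover is cast metal, loose, 0.6 to 0.95 kg, 149 mm high, 105 x 132 mm over its ears; the point is 128 mm above the foot.
- cover_foot (a point): Centre of the underside of the cover's flat round foot, 74 mm in diameter; z along the sleeve. In the fixture it stands on the plate. Its ears are 46 to 58 mm above the foot; it must rise 30 mm to clear the ring and the pins.
- tray_in (a point): Middle of the inner floor (3 mm above the bench) of the square aluminium drip tray, fixed, 140 x 140 mm, walls 3 mm thick, 14 mm high. The cover's ears pass over the walls.
- grease_tin: Yellow grease tin, 70 mm across, 75 mm high, standing behind the fixture; bystander.
- torch: Black hand torch, 142 mm long, lying left of the fixture; bystander.
- spanner1: Combination spanner, 106 x 71 x 6 mm, lying at the right front; bystander.

How it is judged:
On the way, in this order (a step that is already met when the one before it is completed fails the run):
1. the wedge alone holds the catch fully open, hand off both (value of joint latch above 0.235 rad and contact force between wedge and latch above 0.8 N and contact force between each of the arm, the fingers and wedge below 0.3 N and contact force between each of the arm, the fingers and latch below 0.3 N), for 0.3 s.
2. the cover is lifted clear of the fixture while the wedge holds the catch open (z of cover_foot in the frame of fixture above 0.05 m and value of joint latch above 0.235 rad), for 0.1 s.
At the end, for the whole second after the job is handed in: The cover stands upright (within 3 degrees) and still on the tray's floor, its foot within 40 mm of the tray's middle; the wedge alone keeps the catch against its stop (turned at least 0.235 of its 0.25 rad) (horizontal distance between cover_foot and tray_in below 0.04 m and z of cover_foot in the frame of tray_in below 0.006 m and angle between cover_foot's own z axis and vertical below 0.06 rad and linear speed of cover below 0.02 m/s and value of joint latch above 0.235 rad and contact force between wedge and latch above 0.8 N); the robot touches nothing.
It fails at once if the cover is pulled against the catch (over 12 N) (contact force between cover and latch above 12 N).
It fails at once if the wedge is forced: it presses on the catch with over 25 N (contact force between wedge and latch above 25 N).
It fails at once if the cover is dropped (linear speed of cover above 0.5 m/s and contact force between the fingers and cover below 0.3 N).
It fails at once if the grease tin, the torch or the spanner is moved over 30 mm (distance of any of grease_tin, torch, spanner1 from where it was at the start of the episode above 0.03 m).
It also fails if it takes over 64 s, if anything falls off the work surface, if the arm or the gripper's body presses on something with over 40 N, if the wrist force passes 120 N, or if a joint passes its speed limit or range.

ROBOT

A 6-joint arm with a two-finger parallel gripper is mounted at the origin on a cart in front of the work surface, level with it; the furniture and walls round the work are solid. World frame = base frame: x ahead of the robot, y to its left, z up, the work surface at z = 0. Lengths are in m, angles in rad, forces in N, time in s.
With the tool pointing down it reaches from about 0.3 to 0.85 m from the base axis. Payload 4.2 kg.
Tool frame: the origin (TCP) lies midway between the tips of the shut fingers; the grasp point (between the pads) lies hold_point_z behind it (hold_point_z is the distance from the TCP to the grasp point, in m); z points along the fingers, y is the line along which they close (so a half turn about z gives the same grasp; the last joint's range is limited). The gripper opens to 91 mm and grips with 3 to 60 N. Pads are 32 mm wide; open, the fingers measure 118 mm over their backs; the gripper's body (76 mm by 178 mm) begins 60 mm behind the grasp point.
Start: joints at [-1.196, 0.32, 1.565, -0, 1.257, -0.02], TCP at [0.221, -0.531, 0.214] pointing down, gripper open.
Joint ranges: [-3.11, 3.11], [-0.84, 2.01], [0.21, 2.61], [-1.34, 4.49], [0.05, 2.63], [-2.56, 2.56]. Speed limits (rad/s): [2.57, 2.57, 3.14, 3.14, 3.14, 3.14].

INTERFACE

Orientations are given as a unit quaternion [x, y, z, w].
In Python, from workcell import sense, snapshot, close_job, hold_point_z gives the robot as it stands. The module is installed in compiled form; this text tells all that it offers.
- The arm moves only by the tool send_rows, never from a script. Its arguments are lists of equal length, an entry for each row: "delta_pos": the shift along the tool's x, y, z normalised to -1 to 1, where 1 is 800 mm, a list of three; "rotation": the turn, a rotation vector about the tool's x, y, z normalised to -1 to 1, where 1 is 360 degrees, a list of three; "grip": the opening, from -1 (shut) to 1 (fully open). A call has 1 to 8 rows; each row is the pose to reach, as a shift and turn from the pose commanded when the call began, along the tool's axes at that moment, turning the shorter way round; what a row does not reach only later rows make up. A row lasts 1/12 s, in which the tool goes at most 41.7 mm and 7.16 degrees, less where a joint would pass 70% of its speed; a pose out of reach is approached as far as the arm can. A call with a number of a shift or a turn outside -1 to 1 is refused whole. A call with a gripper value outside its range is refused whole. The fingers move at their own pace and stop on an object; "newtons" is the grip in N (left out, the last holds). Time passes only in rows, so rows that repeat a pose let the fingers close. It gives the time, the measured TCP pose, the force, the opening and the grip force at its end, in the units of the state.
- sense(): the state, without advancing time (a new reading comes with each control period).
- snapshot(name): name is "scene" or "top" or "wrist"; returns a dict with "frame" (384x512x3 uint8, red, green, blue), "z_map" (384x512 float32, m along the optical axis (not along the pixel's ray), 0 where there is no reading), "intrinsics" (3x3 intrinsics, pixels), "dist" ([k1, k2, p1, p2, k3] as OpenCV has them; the pictures are not rectified), "R" (3x3) and "t" (3): a world point X has camera coordinates R X + t. Camera axes: x right, y down, z forward; pixel columns grow to the right and rows downward; lengths in m; the calibration is good to about 2 mm. A picture is of the moment at which its call begins.
- close_job(): hands the job in; it is judged then, once.
The state is a dict: "time": time; "joints": joint angles; "dq": joint speeds; "tau": joint torques, N m; "tool_pos": TCP position; "tool_rot": TCP orientation; "ft_force": force on the tool from outside, world axes, zero at the start; "moment": the same for the moment, N m; "width": opening from 0.0 (shut) to 1.0 (fully open); "grasp_force": force on a finger pad.
Only numpy, scipy, OpenCV 4.12 (cv2) and the standard library are available. Lean on these libraries where they do the work, as an engineer would, in place of code of your own. Each camera call takes 0.05 s, during which the arm holds its last target. There are 200 camera calls.

## Working session

There is one attempt and no reset: what is moved stays moved. The work goes in short steps, Python scripts to look and compute and a tool call to move; the robot and the scene stay as the last step left them, time stands still between calls to the robot, and variables do not carry over. Pictures are saved under pics/ and viewed, at most 10 in all, crops included, and the job is handed in when it is done.

Besides the shell and the picture viewer there is one more tool, called after "Emit:" in YAML: its name, and indented under it one key for each argument. send_rows: Moves the arm, as the interface text tells. Scaled input: -1 to 1 covers 800 mm each way for a shift and 360 degrees each way for a turn. Its arguments: {"type":"object","properties":{"delta_pos":{"type":"array"},"rotation":{"type":"array"},"grip":{"type":"array"},"newtons":{"type":"number"}},"required":["delta_pos","rotation","grip"]}

```bash
mkdir -p pics
cat > h.py <<'E'
import numpy as np, cv2
from workcell import sense, snapshot, close_job, hold_point_z
def world(s):
    K,D,R,t=s["intrinsics"],np.array(s["dist"],float),np.array(s["R"]),np.array(s["t"])
    h,w=s["z_map"].shape
    u,v=np.meshgrid(np.arange(w),np.arange(h))
    p=cv2.undistortPoints(np.stack([u,v],-1).reshape(-1,1,2).astype(float),np.array(K),D).reshape(h,w,2)
    z=s["z_map"]
    P=np.dstack([p[...,0]*z,p[...,1]*z,z])
    W=(P-t)@R
    W[z<=0]=np.nan
    return W
def save(s,n): cv2.imwrite("pics/"+n,s["frame"][:,:,::-1])
E
python3 - <<'E'
from h import *
print(hold_point_z); print(sense())
for n in("scene","top"):
    s=snapshot(n); np.savez(n+".npz",W=world(s),f=s["frame"]); save(s,n+".png")
    print(n,-np.array(s["R"]).T@s["t"])
a=cv2.imread("pics/scene.png");b=cv2.imread("pics/top.png")
cv2.imwrite("pics/a.png",cv2.resize(a,(800,600)));cv2.imwrite("pics/b.png",cv2.resize(b,(800,600)))
E
```

```text
0.0188
{'time': 0.0, 'joints': array([-1.19598497e+00,  3.20291036e-01,  1.56569842e+00, -2.09810277e-05,
        1.25738251e+00, -1.99996345e-02]), 'dq': array([ 0.0013868 , -0.00203258, -0.00036823,  0.00050915,  0.00062946,
       -0.00075563]), 'tau': array([-1.75598416e-04, -4.12453616e+01, -2.31975782e+01,  7.26778270e-02,
        4.56120784e-02, -1.26299196e-04]), 'tool_pos': array([ 0.22097121, -0.5302894 ,  0.21311325]), 'tool_rot': array([ 9.80577703e-01,  1.96128982e-01, -1.66823345e-04, -8.73930528e-04]), 'ft_force': array([-0.00077994, -0.13674798,  0.28203199]), 'moment': array([ 0.02407538, -0.02439736, -0.03103981]), 'grasp_force': 0.0, 'width': 1.0018202736986979}
scene [-0.00601955  0.54755117  0.69923969]
top [0.44472786 0.25565265 0.95015611]
```

View pics/a.png

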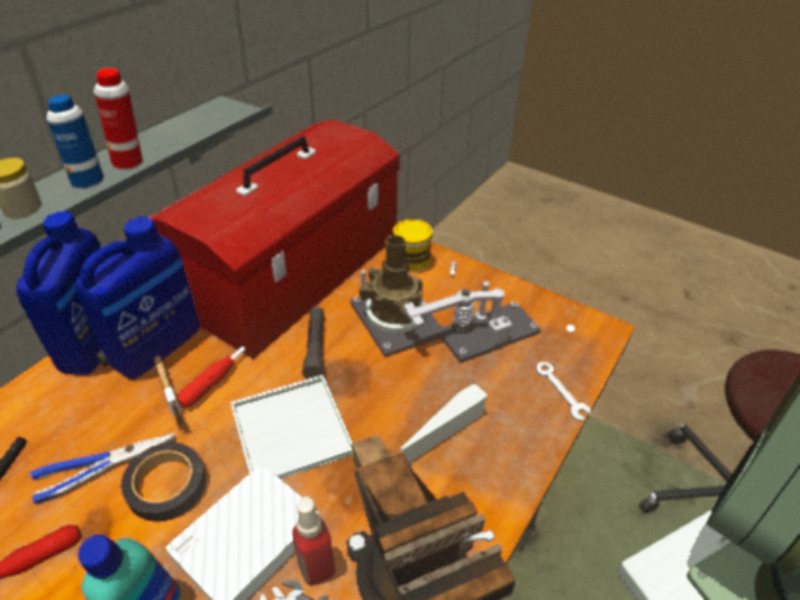

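View pics/b.png

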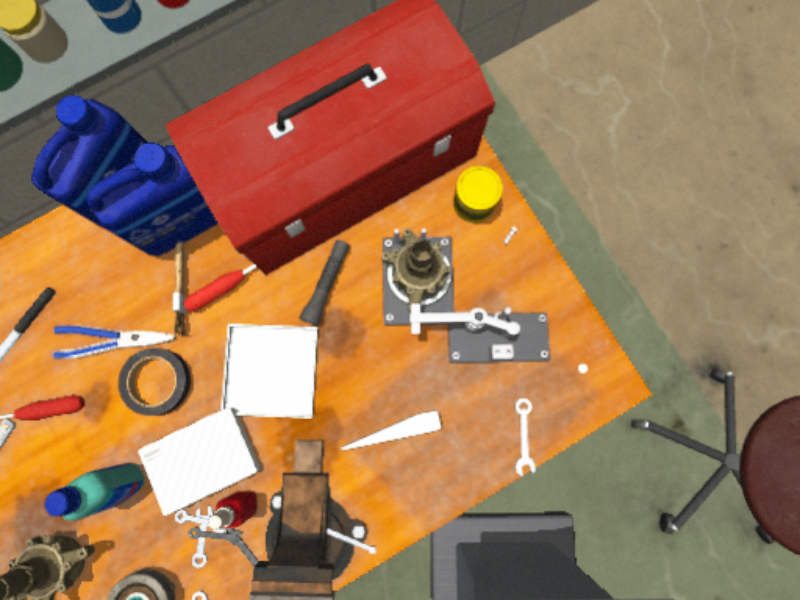

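The scene picture and the top picture (800×600) agree. In the top picture the cover sleeve is at (422,252), the catch pivot about (477,318), the anvil and pin about (503,345), the wedge from (440,420) to its tip at (342,448), and the tray centre at (271,370). The tin is at (479,192), the torch at (325,280) and the spanner at (525,435).

Run:
```python
from h import *
d=np.load("top.npz");W=d["W"];f=d["f"].astype(int)
def at(u,v): 
    u,v=int(u*.64),int(v*.64); return np.round(np.nanmedian(W[v-1:v+2,u-1:u+2].reshape(-1,3),0),4)
for n,u,v in[("sleeve",422,250),("pivot",477,316),("toe",416,318),("tail",515,327),("anvil",503,352),("butt",432,422),("tip",350,447),("tray",271,370),("tin",479,190),("torch",325,280),("span",525,435),("toolbox",350,230)]: print(n,at(u,v))
def box(u0,u1,v0,v1,z0,z1,grey=None):
    m=np.zeros(W.shape[:2],bool); s=np.s_[int(v0*.64):int(v1*.64),int(u0*.64):int(u1*.64)]
    m[s]=True; m&=(W[...,2]>z0)&(W[...,2]<z1)
    if grey: m&=(f.max(2)-f.min(2)<40)
    return W[m]
def rect(n,P):
    r=cv2.minAreaRect(P[:,:2].astype(np.float32)*1000);print(n,len(P),P[:,2].mean().round(4),r,cv2.boxPoints(r).round(0).tolist())
rect("plate main",box(375,452,230,330,.005,.017,1))
rect("strip",box(445,560,305,370,.005,.017,1))
P=box(330,450,400,460,.035,.055); rect("wedge top",P)
rect("tray",box(215,330,315,425,.010,.03))
P=box(380,460,225,290,.152,.17); rect("sleeve top",P)
P=box(380,460,225,290,.06,.075); rect("ears",P)
rect("anvil",box(485,525,338,365,.04,.06))
P=box(400,530,300,340,.074,.09); rect("catch",P)
```

```text
sleeve [0.6639 0.2186 0.1098]
pivot [0.5705 0.1405 0.0889]
toe [0.5707 0.2284 0.0822]
tail [0.555  0.0861 0.0823]
anvil [0.5217 0.0997 0.0497]
butt [0.4196 0.2069 0.044 ]
tip [0.385  0.3269 0.0437]
tray [0.5033 0.4548 0.0032]
tin [0.7673 0.1297 0.0748]
torch [0.6398 0.3677 0.0256]
span [0.3977 0.0607 0.0028]
toolbox [0.7277 0.3303 0.001 ]
plate main 840 0.0103 ((638.0028686523438, 224.1375274658203), (108.56523895263672, 148.0894317626953), 88.74830627441406) [[563.0, 171.0], [711.0, 168.0], [713.0, 277.0], [565.0, 280.0]]
strip 1408 0.0103 ((555.1976318359375, 100.80899047851562), (162.6750030517578, 89.36925506591797), 89.4351806640625) [[510.0, 20.0], [599.0, 19.0], [601.0, 182.0], [511.0, 183.0]]
wedge top 527 0.0437 ((407.9562683105469, 268.13690185546875), (28.012407302856445, 147.37640380859375), 11.156146049499512) [[380.0, 338.0], [408.0, 193.0], [436.0, 199.0], [407.0, 343.0]]
tray 423 0.0172 ((503.4532470703125, 454.02716064453125), (146.54689025878906, 179.82913208007812), 84.71446228027344) [[407.0, 389.0], [586.0, 373.0], [600.0, 519.0], [421.0, 535.0]]
sleeve top 60 0.157 ((651.0048828125, 221.4893035888672), (29.58131980895996, 29.403553009033203), 64.04926300048828) [[631.0, 215.0], [658.0, 202.0], [671.0, 228.0], [644.0, 241.0]]
ears 628 0.0695 ((661.2874755859375, 226.18478393554688), (99.38591003417969, 89.9549331665039), 88.09593200683594) [[615.0, 178.0], [705.0, 175.0], [708.0, 274.0], [618.0, 277.0]]
anvil 126 0.0488 ((521.8795776367188, 98.15991973876953), (30.787086486816406, 19.246965408325195), 88.77973175048828) [[512.0, 83.0], [531.0, 83.0], [532.0, 113.0], [513.0, 114.0]]
catch 575 0.0818 ((566.42333984375, 157.01637268066406), (157.1417236328125, 41.28182601928711), 88.26326751708984) [[543.0, 79.0], [585.0, 78.0], [589.0, 235.0], [548.0, 236.0]]
```

Emit:
send_rows:
  delta_pos:
    - [0.637,-0.52,-0.11]
    - [0.637,-0.52,-0.11]
    - [0.637,-0.52,-0.11]
    - [0.637,-0.52,-0.11]
    - [0.637,-0.52,-0.11]
    - [0.637,-0.52,-0.11]
    - [0.637,-0.52,-0.11]
    - [0.637,-0.52,-0.11]
  rotation:
    - [0,0,-0.187]
    - [0,0,-0.187]
    - [0,0,-0.187]
    - [0,0,-0.187]
    - [0,0,-0.187]
    - [0,0,-0.187]
    - [0,0,-0.187]
    - [0,0,-0.187]
  grip: [1,1,1,1,1,1,1,1]

```text
time: 0.77
tool_pos: [0.3773, -0.2375, 0.2582]
tool_rot: [0.765, 0.644, -0.0, -0.0]
ft_force: [0.9, -0.5, -0.6]
width: 0.997
grasp_force: 0.0
```

Emit:
send_rows:
  delta_pos:
    - [0.386,0.127,-0.05]
    - [0.386,0.127,-0.05]
    - [0.386,0.127,-0.05]
    - [0.386,0.127,-0.05]
    - [0.386,0.127,-0.05]
    - [0.386,0.127,-0.05]
    - [0.386,0.127,-0.05]
    - [0.386,0.127,-0.05]
  rotation:
    - [0,0,-0.0275]
    - [0,0,-0.0275]
    - [0,0,-0.0275]
    - [0,0,-0.0275]
    - [0,0,-0.0275]
    - [0,0,-0.0275]
    - [0,0,-0.0275]
    - [0,0,-0.0275]
  grip: [1,1,1,1,1,1,1,1]

```text
time: 1.43
tool_pos: [0.5318, 0.0494, 0.2981]
tool_rot: [0.708, 0.706, 0.0, -0.0]
ft_force: [0.3, -0.6, -0.1]
width: 0.996
grasp_force: 0.0
```

Run:
```python
from h import *
s=snapshot("wrist"); print(sense()["tool_pos"],sense()["tool_rot"],-np.array(s["R"]).T@s["t"]);print(np.array(s["R"]).round(2))
np.savez("w1.npz",W=world(s),f=s["frame"]); save(s,"w1.png")
cv2.imwrite("pics/w1b.png",cv2.resize(cv2.imread("pics/w1.png"),(800,600)))
```

```text
[0.5350448  0.05452565 0.29827512] [ 0.70663786  0.70756708  0.00333341 -0.00080638] [0.53225123 0.11504393 0.46836932]
[[ 1.   -0.   -0.  ]
 [-0.   -0.97  0.23]
 [-0.   -0.23 -0.97]]
```

View pics/w1b.png

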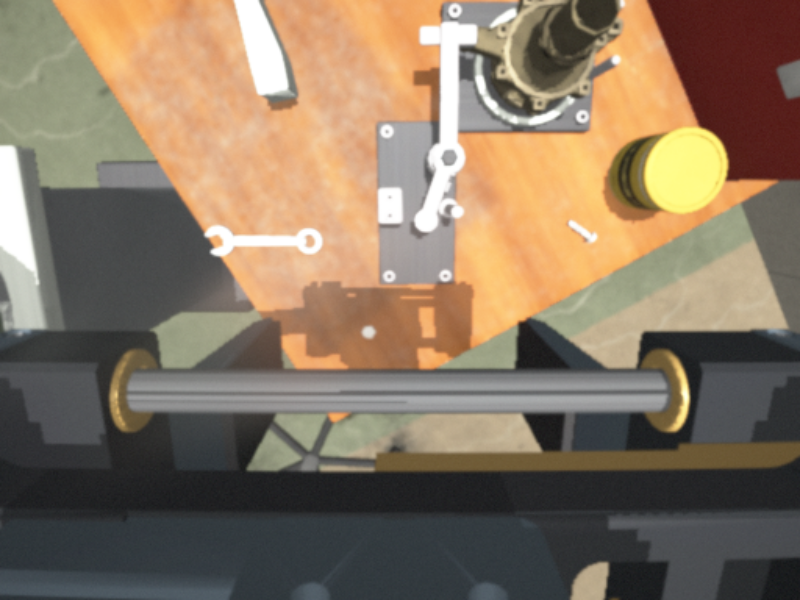

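The wrist picture (right is +x, up is +y) shows the anvil top at (390,205) and the tail boss over the pin at (426,218). The stop pin is at (452,210), the pivot at (447,157), and the wedge butt end is at the upper left, about (278,95).

Run:
```python
from h import *
d=np.load("w1.npz");W=d["W"];f=d["f"].astype(int)
def box(u0,u1,v0,v1,z0,z1,grey=None):
    m=np.zeros(W.shape[:2],bool); s=np.s_[int(v0*.64):int(v1*.64),int(u0*.64):int(u1*.64)]
    m[s]=True; m&=(W[...,2]>z0)&(W[...,2]<z1)
    if grey: m&=(f.max(2)-f.min(2)<40)
    return W[m]
def rect(n,P):
    r=cv2.minAreaRect(P[:,:2].astype(np.float32)*1000);print(n,len(P),P[:,2].mean().round(4),np.round(r[0],1),np.round(r[1],1),round(r[2],2),cv2.boxPoints(r).round(1).tolist())
rect("anvil",box(370,410,180,235,.044,.055))
rect("tail",box(410,440,200,240,.078,.09))
rect("stop",box(440,470,195,225,.080,.095))
rect("pivot",box(425,468,140,176,.084,.1))
rect("catchbar",box(410,480,10,240,.076,.085))
rect("strip",box(370,460,115,290,.005,.015,1))
P=box(225,300,0,110,.036,.05);rect("wedge",P)
for n in("w1","top"):
    d=np.load(n+".npz");W=d["W"]; m=(W[...,2]>.039)&(W[...,2]<.05)&(W[...,0]>.36)&(W[...,0]<.46)&(W[...,1]>.17)&(W[...,1]<.37); Q=W[m]*1000
    # -x edge: min x per y bin
    ys=np.arange(Q[:,1].min()+8,Q[:,1].max()-8,4); e=[(y+2,Q[(Q[:,1]>=y)&(Q[:,1]<y+4),0].min(),Q[(Q[:,1]>=y)&(Q[:,1]<y+4),0].max()) for y in ys if ((Q[:,1]>=y)&(Q[:,1]<y+4)).sum()>2]
    e=np.array(e); k=np.polyfit(e[:,0],e[:,1],1); print(n,"flat side yaw",np.degrees(np.arctan(-k[0])),"x at y=210",np.polyval(k,210),"ymin",Q[:,1].min(),Q[:,1].max()); print(e[::4].round(1).tolist())
```

```text
anvil 339 0.0483 [522.6 100.2] [30.4 21.2] 89.85 [[512.0, 85.0], [533.2000122070312, 85.0], [533.2999877929688, 115.4000015258789], [512.0999755859375, 115.4000015258789]]
tail 229 0.0815 [554.1  93. ] [26.4 18.3] 84.41 [[543.7000122070312, 80.69999694824219], [561.9000244140625, 78.9000015258789], [564.5, 105.19999694824219], [546.2999877929688, 107.0]]
stop 54 0.0838 [573.  100.6] [ 9.1 23.9] 56.93 [[560.5, 103.30000305175781], [580.5, 90.30000305175781], [585.5, 97.9000015258789], [565.5, 110.9000015258789]]
pivot 107 0.0884 [570.6 139.6] [13.9 13.8] 10.89 [[562.5, 145.10000610351562], [565.0999755859375, 131.5], [578.7000122070312, 134.10000610351562], [576.0999755859375, 147.6999969482422]]
catchbar 1916 0.0811 [568.3 159.4] [160.   44.3] 88.78 [[544.5, 79.9000015258789], [588.7999877929688, 79.0], [592.2000122070312, 239.0], [547.9000244140625, 239.89999389648438]]
strip 3616 0.0096 [550.2 101.2] [ 76.8 161.4] 0.58 [[511.0, 181.5], [512.7000122070312, 20.100000381469727], [589.4000244140625, 20.899999618530273], [587.7999877929688, 182.3000030517578]]
wedge 1200 0.0433 [415.8 234.6] [28.8 75.8] 11.38 [[394.20001220703125, 268.8999938964844], [409.20001220703125, 194.5], [437.5, 200.1999969482422], [422.5, 274.6000061035156]]
w1 flat side yaw 11.00932051434003 x at y=210 407.23347181806105 ymin 195.56523686196124 269.126488627013
[[205.6, 407.3, 436.4], [221.6, 405.4, 432.9], [237.6, 402.5, 427.7], [253.6, 398.5, 422.5]]
top flat side yaw 10.752390863005404 x at y=210 405.83427391074497 ymin 195.3051114536869 366.32017507150834
[[205.3, 406.0, 433.2], [221.3, 403.9, 431.2], [237.3, 401.7, 424.5], [253.3, 397.6, 417.8], [269.3, 395.3, 411.2], [285.3, 391.2, 404.7], [301.3, 388.9, 400.2], [317.3, 384.6, 393.7], [333.3, 384.9, 387.1]]
```

Emit:
send_rows:
  delta_pos:
    - [0.192,-0.142,0.222]
    - [0.192,-0.142,0.222]
    - [0.192,-0.142,0.222]
    - [0.192,-0.142,0.222]
    - [0.192,-0.142,0.222]
    - [0.192,-0.142,0.222]
    - [0.192,-0.142,0.222]
    - [0.192,-0.142,0.222]
  rotation:
    - [0,0,-0.0306]
    - [0,0,-0.0306]
    - [0,0,-0.0306]
    - [0,0,-0.0306]
    - [0,0,-0.0306]
    - [0,0,-0.0306]
    - [0,0,-0.0306]
    - [0,0,-0.0306]
  grip: [1,1,1,1,1,1,1,1]

```text
time: 2.15
tool_pos: [0.4151, 0.2009, 0.1183]
tool_rot: [0.636, 0.772, -0.003, -0.001]
ft_force: [0.3, 0.0, -0.4]
width: 0.999
grasp_force: 0.0
```

Run:
```python
from h import *
from scipy.spatial.transform import Rotation as R
s=snapshot("wrist"); snapshot("wrist"); q=sense(); W=world(s)
print(q["tool_pos"],R.from_quat(q["tool_rot"]).as_matrix().round(4))
m=(W[...,2]>.039)&(W[...,2]<.05)&(W[...,0]>.36)&(W[...,0]<.46)&(W[...,1]>.17)&(W[...,1]<.37);Q=W[m][:,:2]*1000
r=cv2.minAreaRect(Q.astype(np.float32));print(len(Q),r,cv2.boxPoints(r))
```

```text
[0.4190989  0.20063395 0.12114769] [[-1.886e-01  9.820e-01  1.600e-03]
 [ 9.820e-01  1.886e-01 -1.000e-04]
 [-4.000e-04  1.500e-03 -1.000e+00]]
4070 ((407.6081848144531, 270.7061767578125), (27.772998809814453, 150.3927459716797), 12.173952102661133) [[378.1765  341.2831 ]
 [409.89142 194.27245]
 [437.03986 200.12924]
 [405.32495 347.1399 ]]
```

Emit:
send_rows:
  delta_pos:
    - [0.0089,0.0044,0.04]
    - [0.0089,0.0044,0.08]
    - [0.0089,0.0044,0.12]
    - [0.0089,0.0044,0.14]
    - [0.0089,0.0044,0.14]
    - [0.0089,0.0044,0.14]
  rotation:
    - [0,0,-0.0017]
    - [0,0,-0.0017]
    - [0,0,-0.0017]
    - [0,0,-0.0017]
    - [0,0,-0.0017]
    - [0,0,-0.0017]
  grip: [1,1,1,1,1,1]

```text
time: 2.75
tool_pos: [0.422, 0.2079, 0.0093]
tool_rot: [0.634, 0.774, 0.001, 0.0]
ft_force: [1.5, -0.2, 0.8]
width: 0.999
grasp_force: 0.0
```

Emit:
send_rows:
  delta_pos:
    - [0,0,0]
    - [0,0,0]
    - [0,0,0]
    - [0,0,0]
    - [0,0,0]
    - [0,0,0]
    - [0,0,0]
    - [0,0,0]
  rotation:
    - [0,0,0]
    - [0,0,0]
    - [0,0,0]
    - [0,0,0]
    - [0,0,0]
    - [0,0,0]
    - [0,0,0]
    - [0,0,0]
  grip: [-1,-1,-1,-1,-1,-1,-1,-1]
  newtons: 45

```text
time: 3.42
tool_pos: [0.4202, 0.2084, 0.0086]
tool_rot: [0.633, 0.774, 0.0, 0.0]
ft_force: [0.5, 0.3, -0.3]
width: 0.444
grasp_force: 0.0
```

Emit:
send_rows:
  delta_pos:
    - [0,0,0]
    - [0,0,0]
    - [0,0,0]
    - [0,0,0]
    - [0,0,0]
  rotation:
    - [0,0,0]
    - [0,0,0]
    - [0,0,0]
    - [0,0,0]
    - [0,0,0]
  grip: [-1,-1,-1,-1,-1]

```text
time: 3.83
tool_pos: [0.4204, 0.2084, 0.0085]
tool_rot: [0.633, 0.774, 0.0, 0.0]
ft_force: [0.5, 0.1, -1.0]
width: 0.309
grasp_force: 44.9
```

Emit:
send_rows:
  delta_pos:
    - [0,0,-0.04]
    - [0,0,-0.077]
    - [-0.3346,-0.0675,-0.077]
    - [-0.3346,-0.0675,-0.077]
    - [-0.3346,-0.0675,-0.077]
    - [-0.3346,-0.0675,-0.077]
    - [-0.3346,-0.0675,-0.077]
    - [-0.3346,-0.0675,-0.077]
  rotation:
    - [0,0,0]
    - [0,0,0]
    - [0,0,0]
    - [0,0,0.0317]
    - [0,0,0.0317]
    - [0,0,0.0317]
    - [0,0,0.0317]
    - [0,0,0.0317]
  grip: [-1,-1,-1,-1,-1,-1,-1,-1]

```text
time: 4.5
tool_pos: [0.419, -0.0433, 0.0698]
tool_rot: [0.707, 0.708, -0.0, -0.001]
ft_force: [0.5, -0.4, -4.1]
width: 0.304
grasp_force: 44.9
```

```bash
python3 -c "
from h import *
q=sense();print(q['tool_pos'],q['tool_rot'],q['width'])"
```

```text
[ 0.41903714 -0.04334951  0.06982738] [ 7.06690720e-01  7.07522223e-01 -4.98281239e-04 -5.31430557e-04] 0.30431407459439186
```

Emit:
send_rows:
  delta_pos:
    - [-0.0275,0.04,0]
    - [-0.0275,0.085,0]
    - [-0.0275,0.13,0]
    - [-0.0275,0.165,0]
    - [-0.0275,0.165,0.02]
    - [-0.0275,0.165,0.04]
    - [-0.0275,0.165,0.04]
    - [-0.0275,0.165,0.04]
  rotation:
    - [0,0,0]
    - [0,0,0]
    - [0,0,0]
    - [0,0,0]
    - [0,0,0]
    - [0,0,0]
    - [0,0,0]
    - [0,0,0]
  grip: [-1,-1,-1,-1,-1,-1,-1,-1]

```text
time: 5.17
tool_pos: [0.5507, -0.0633, 0.0368]
tool_rot: [0.707, 0.707, -0.001, -0.002]
ft_force: [0.2, 0.6, -3.2]
width: 0.302
grasp_force: 44.9
```

Run:
```python
from h import *
s=snapshot("wrist"); q=sense(); W=world(s); np.savez("w2.npz",W=W,f=s["frame"])
print(q["tool_pos"],q["tool_rot"],q["ft_force"])
save(s,"w2.png"); cv2.imwrite("pics/w2b.png",cv2.resize(cv2.imread("pics/w2.png"),(800,600)))
def rect(n,x0,x1,y0,y1,z0,z1):
    m=(W[...,2]>z0)&(W[...,2]<z1)&(W[...,0]>x0)&(W[...,0]<x1)&(W[...,1]>y0)&(W[...,1]<y1); Q=W[m]*1000
    if len(Q)<5: print(n,len(Q));return
    r=cv2.minAreaRect(Q[:,:2].astype(np.float32));print(n,len(Q),Q[:,2].mean().round(1),np.round(r[0],1),np.round(r[1],1),round(r[2],2),"xr",Q[:,0].min().round(1),Q[:,0].max().round(1),"yr",Q[:,1].min().round(1),Q[:,1].max().round(1))
rect("anvil",.50,.54,.08,.12,.044,.054)
rect("wedge",.52,.58,-.03,.079,.065,.09)
rect("tail",.535,.575,.07,.1,.077,.09)
rect("pin below tail",.53,.56,.07,.1,.055,.07)
```

```text
[ 0.5516841  -0.06348812  0.0378678 ] [ 7.06901033e-01  7.07312017e-01 -5.25905702e-04 -6.03247794e-04] [ 0.12647856 -0.13115133 -3.08522362]
anvil 0
wedge 6980 71.8 [548.5  10.8] [24.7 81.7] 1.11 xr 536.8 561.6 yr -29.9 51.4
tail 0
pin below tail 0
```

View pics/w2b.png

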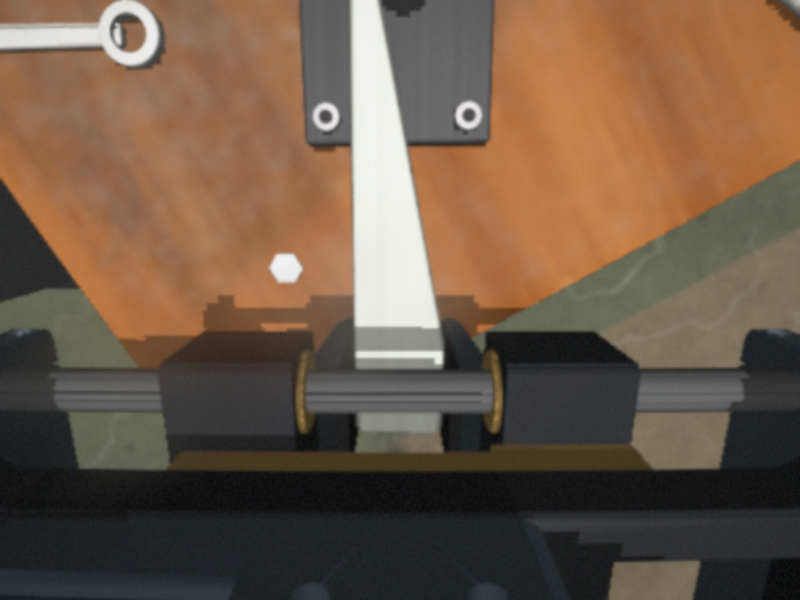

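The picture shows the wedge gripped squarely, with its flat side running from about (351,0) to (357,420). The end of the strip is at v≈145. Next I fit the yaw of the flat side.

Run:
```python
from h import *
W=np.load("w2.npz")["W"]
m=(W[...,2]>.066)&(W[...,2]<.08)&(W[...,0]>.52)&(W[...,0]<.58)&(W[...,1]>-.03)&(W[...,1]<.07);Q=W[m]*1000
e=np.array([(y,*np.percentile(Q[abs(Q[:,1]-y)<1][:,0],[0,100])) for y in np.arange(-26,48,2)])
for i in(1,2):
  k=np.polyfit(e[:,0],e[:,i],1);print(k,np.degrees(np.arctan(k[0])),np.polyval(k,72))
```

```text
[6.64452703e-03 5.37421183e+02] 0.38069775332776085 537.8995885663905
[-1.90736400e-01  5.56015414e+02] -10.798684108834157 542.282393361189
```

Emit:
send_rows:
  delta_pos:
    - [0,0,0.012]
    - [0,0,0.023]
    - [0,0,0.023]
    - [0,0,0.023]
    - [0.012,0,0.023]
    - [0.024,0,0.023]
    - [0.036,0,0.023]
    - [0.036,0,0.023]
  rotation:
    - [0,0,0]
    - [0,0,0]
    - [0,0,0]
    - [0,0,0]
    - [0,0,0]
    - [0,0,0]
    - [0,0,0]
    - [0,0,0]
  grip: [-1,-1,-1,-1,-1,-1,-1,-1]

```text
time: 5.88
tool_pos: [0.5522, -0.0326, 0.0199]
tool_rot: [0.706, 0.708, 0.0, -0.0]
ft_force: [1.0, 0.6, -2.9]
width: 0.303
grasp_force: 44.9
```

```bash
cat > st.py <<'E'
from h import *
q=sense();print(q["time"].__round__(2) if isinstance(q["time"],float) else q["time"],q["tool_pos"].round(4),np.degrees(2*np.arctan2(q["tool_rot"][1],q["tool_rot"][0])).round(2),q["ft_force"].round(2),q["moment"].round(3))
E
python3 st.py
```

```text
5.88 [ 0.5522 -0.0326  0.0199] 90.14 [ 0.96  0.55 -2.89] [-0.096 -0.09   0.002]
```

Emit:
send_rows:
  delta_pos:
    - [0,-0.002,0]
    - [0,-0.004,0]
    - [0,-0.004,0]
    - [0,-0.005,0]
    - [0,-0.005,0]
  rotation:
    - [0,0,0]
    - [0,0,0]
    - [0,0,0]
    - [0,0,0]
    - [0,0,0]
  grip: [-1,-1,-1,-1,-1]

```text
time: 6.3
tool_pos: [0.5484, -0.035, 0.0198]
tool_rot: [0.707, 0.707, 0.0, 0.0]
ft_force: [-0.1, 0.3, -2.8]
width: 0.301
grasp_force: 44.9
```

```bash
python3 st.py
```

```text
6.3 [ 0.5484 -0.035   0.0198] 90.0 [-0.11  0.31 -2.79] [-0.062 -0.159 -0.026]
```

Emit:
send_rows:
  delta_pos:
    - [0,-0.00125,0]
    - [0,-0.00125,0]
  rotation:
    - [0,0,0]
    - [0,0,0]
  grip: [-1,-1]

```text
time: 6.47
tool_pos: [0.5482, -0.0351, 0.0199]
tool_rot: [0.707, 0.707, 0.001, 0.001]
ft_force: [1.8, -0.2, -2.8]
width: 0.305
grasp_force: 44.9
```

```bash
python3 st.py
```

```text
6.47 [ 0.5482 -0.0351  0.0199] 89.97 [ 1.78 -0.24 -2.83] [-0.286 -0.446 -0.203]
```

Emit:
send_rows:
  delta_pos:
    - [0,0,0.0015]
    - [0.008,0,0.0015]
    - [0.016,0,0.0015]
    - [0.024,0,0.0015]
    - [0.024,0,0.0015]
  rotation:
    - [0,0,0]
    - [0,0,0]
    - [0,0,0]
    - [0,0,0]
    - [0,0,0]
  grip: [-1,-1,-1,-1,-1]

```text
time: 6.88
tool_pos: [0.5483, -0.0141, 0.0188]
tool_rot: [0.707, 0.707, 0.001, 0.0]
ft_force: [3.4, 1.8, -3.6]
width: 0.305
grasp_force: 44.9
```

```bash
python3 st.py
```

```text
6.88 [ 0.5483 -0.0141  0.0188] 90.05 [ 3.38  1.79 -3.6 ] [ 0.141 -0.834 -0.515]
```

Emit:
send_rows:
  delta_pos:
    - [0.006,0,0]
    - [0.012,0,0]
    - [0.018,0,0]
    - [0.024,0,0]
    - [0.03,0,0]
    - [0.03,0,0]
  rotation:
    - [0,0,0]
    - [0,0,0]
    - [0,0,0]
    - [0,0,0]
    - [0,0,0]
    - [0,0,0]
  grip: [-1,-1,-1,-1,-1,-1]

```text
time: 7.38
tool_pos: [0.5487, 0.0055, 0.0193]
tool_rot: [0.706, 0.709, -0.001, 0.003]
ft_force: [5.0, -13.7, -2.0]
width: 0.305
grasp_force: 44.9
```

```bash
python3 st.py
```

```text
7.38 [0.5487 0.0055 0.0193] 90.24 [  5.03 -13.69  -2.  ] [-2.393 -0.753 -0.303]
```

Emit:
send_rows:
  delta_pos:
    - [0.005,0.0008,0]
    - [0.01,0.0008,0]
    - [0.015,0.0008,0]
    - [0.015,0.0008,0]
  rotation:
    - [0,0,0]
    - [0,0,0]
    - [0,0,0]
    - [0,0,0]
  grip: [-1,-1,-1,-1]

```text
time: 7.72
tool_pos: [0.5488, 0.0171, 0.0193]
tool_rot: [0.706, 0.709, -0.002, 0.003]
ft_force: [3.6, -15.5, -0.0]
width: 0.303
grasp_force: 44.9
```

```bash
python3 st.py
```

```text
7.72 [0.5488 0.0171 0.0193] 90.26 [  3.59 -15.54  -0.02] [-2.515 -0.681 -0.151]
```

Emit:
send_rows:
  delta_pos:
    - [0.004,0.0004,0]
    - [0.008,0.0004,0]
    - [0.012,0.0004,0]
    - [0.016,0.0004,0]
    - [0.016,0.0004,0]
  rotation:
    - [0,0,0]
    - [0,0,0]
    - [0,0,0]
    - [0,0,0]
    - [0,0,0]
  grip: [-1,-1,-1,-1,-1]

```text
time: 8.13
tool_pos: [0.5488, 0.0296, 0.0193]
tool_rot: [0.705, 0.709, -0.002, 0.003]
ft_force: [2.9, -16.7, 1.6]
width: 0.304
grasp_force: 44.9
```

```bash
python3 st.py
```

```text
8.13 [0.5488 0.0296 0.0193] 90.27 [  2.89 -16.7    1.62] [-2.631 -0.598 -0.123]
```

Emit:
send_rows:
  delta_pos:
    - [0.004,0,0]
    - [0.008,0,0]
    - [0.012,0,0]
    - [0.012,0,0]
  rotation:
    - [0,0,0]
    - [0,0,0]
    - [0,0,0]
    - [0,0,0]
  grip: [-1,-1,-1,-1]

```text
time: 8.47
tool_pos: [0.5488, 0.0392, 0.0192]
tool_rot: [0.705, 0.709, -0.002, 0.003]
ft_force: [3.0, -16.1, 1.5]
width: 0.306
grasp_force: 44.9
```

```bash
python3 st.py
```

```text
8.47 [0.5488 0.0392 0.0192] 90.27 [  2.99 -16.09   1.49] [-2.614 -0.59  -0.167]
```

Emit:
send_rows:
  delta_pos:
    - [0.0025,0,0]
    - [0.005,0,0]
    - [0.005,0,0]
  rotation:
    - [0,0,0]
    - [0,0,0]
    - [0,0,0]
  grip: [-1,-1,-1]

```text
time: 8.72
tool_pos: [0.5488, 0.0429, 0.0192]
tool_rot: [0.705, 0.709, -0.002, 0.003]
ft_force: [3.2, -17.5, 0.8]
width: 0.305
grasp_force: 44.9
```

Emit:
send_rows:
  delta_pos:
    - [0.0025,0,0]
    - [0.0025,0,0]
  rotation:
    - [0,0,0]
    - [0,0,0]
  grip: [-1,-1]

```text
time: 8.88
tool_pos: [0.5489, 0.0448, 0.0193]
tool_rot: [0.705, 0.709, -0.002, 0.003]
ft_force: [2.7, -17.4, 1.5]
width: 0.307
grasp_force: 44.9
```

Emit:
send_rows:
  delta_pos:
    - [0.0025,0,0]
    - [0.0025,0,0]
  rotation:
    - [0,0,0]
    - [0,0,0]
  grip: [-1,-1]

```text
time: 9.05
tool_pos: [0.5488, 0.0468, 0.0193]
tool_rot: [0.705, 0.709, -0.002, 0.003]
ft_force: [3.6, -18.3, 1.3]
width: 0.306
grasp_force: 44.9
```

```bash
python3 st.py;python3 - <<'E'
from h import *
s=snapshot("top");W=world(s);m=(W[...,2]>.074)&(W[...,2]<.088)&(W[...,0]>.52)&(W[...,0]<.6)&(W[...,1]>.15)&(W[...,1]<.215);Q=W[m]*1000
W0=np.load("top.npz")["W"]
def ang(W):
    m=(W[...,2]>.074)&(W[...,2]<.088)&(W[...,0]>.5)&(W[...,0]<.6)&(W[...,1]>.155)&(W[...,1]<.215);Q=W[m]*1000
    ys=np.arange(158,214,4);x=[Q[abs(Q[:,1]-y)<2][:,0].mean() for y in ys];return np.arctan(np.polyfit(ys,x,1)[0])
print(ang(W0)-ang(W))
E
```

```text
9.05 [0.5488 0.0468 0.0193] 90.27 [  3.56 -18.28   1.35] [-2.815 -0.602 -0.129]
0.2049961799963238
```

Emit:
send_rows:
  delta_pos:
    - [0.0025,0.0006,0]
    - [0.005,0.0006,0]
    - [0.005,0.0006,0]
  rotation:
    - [0,0,0]
    - [0,0,0]
    - [0,0,0]
  grip: [-1,-1,-1]

```text
time: 9.35
tool_pos: [0.5488, 0.0508, 0.0192]
tool_rot: [0.705, 0.709, -0.003, 0.003]
ft_force: [2.4, -18.0, 1.9]
width: 0.306
grasp_force: 44.9
```

Emit:
send_rows:
  delta_pos:
    - [0.0025,0,0]
    - [0.0025,0,0]
  rotation:
    - [0,0,0]
    - [0,0,0]
  grip: [-1,-1]

```text
time: 9.52
tool_pos: [0.5488, 0.0527, 0.0192]
tool_rot: [0.705, 0.709, -0.003, 0.003]
ft_force: [3.3, -17.7, 1.8]
width: 0.305
grasp_force: 44.9
```

Emit:
send_rows:
  delta_pos:
    - [0.0025,0,0]
    - [0.0025,0,0]
  rotation:
    - [0,0,0]
    - [0,0,0]
  grip: [-1,-1]

```text
time: 9.68
tool_pos: [0.5488, 0.0546, 0.0192]
tool_rot: [0.705, 0.709, -0.003, 0.003]
ft_force: [2.8, -18.2, 1.6]
width: 0.307
grasp_force: 44.9
```

Emit:
send_rows:
  delta_pos:
    - [0.0015,0,0]
    - [0.0015,0,0]
  rotation:
    - [0,0,0]
    - [0,0,0]
  grip: [-1,-1]

```text
time: 9.85
tool_pos: [0.5488, 0.0551, 0.0192]
tool_rot: [0.705, 0.709, -0.003, 0.003]
ft_force: [2.9, -21.4, 2.4]
width: 0.308
grasp_force: 44.9
```

Emit:
send_rows:
  delta_pos:
    - [0.0015,0,0]
    - [0.0015,0,0]
  rotation:
    - [0,0,0]
    - [0,0,0]
  grip: [-1,-1]

```text
time: 10.02
tool_pos: [0.5489, 0.0552, 0.0193]
tool_rot: [0.705, 0.709, -0.004, 0.004]
ft_force: [3.5, -25.2, 2.3]
width: 0.306
grasp_force: 45.0
```

```bash
cat > ang.py <<'E'
from h import *
import sys
def ang(W):
    m=(W[...,2]>.074)&(W[...,2]<.088)&(W[...,0]>.5)&(W[...,0]<.6)&(W[...,1]>.155)&(W[...,1]<.215);Q=W[m]*1000
    ys=np.arange(158,214,4);x=[Q[abs(Q[:,1]-y)<2][:,0].mean() for y in ys];return np.arctan(np.polyfit(ys,x,1)[0])
W0=np.load("top.npz")["W"]
print("open",[round(ang(W0)-ang(world(snapshot("top"))),4) for _ in range(3)])
E
python3 ang.py; python3 st.py
```

```text
open [np.float64(0.2334), np.float64(0.2361), np.float64(0.2335)]
10.17 [0.5489 0.0552 0.0193] 90.3 [  2.72 -25.39   2.45] [-3.842 -0.592 -0.2  ]
```

Emit:
send_rows:
  delta_pos:
    - [-0.003,0.0005,0]
    - [-0.006,0.0008,0]
    - [-0.006,0.0008,0]
  rotation:
    - [0,0,0]
    - [0,0,0]
    - [0,0,0]
  grip: [-1,-1,-1]

```text
time: 10.42
tool_pos: [0.5488, 0.0552, 0.019]
tool_rot: [0.706, 0.708, -0.001, 0.0]
ft_force: [0.2, -7.4, 4.1]
width: 0.302
grasp_force: 45.0
```

```bash
python3 st.py
```

```text
10.42 [0.5488 0.0552 0.019 ] 90.11 [ 0.22 -7.43  4.06] [-1.288 -0.182 -0.012]
```

Emit:
send_rows:
  delta_pos:
    - [-0.002,0,-0.001]
    - [-0.002,0,-0.001]
    - [-0.002,0,-0.001]
    - [-0.002,0,-0.001]
    - [-0.002,0,-0.001]
    - [-0.002,0,-0.001]
    - [-0.002,0,-0.001]
    - [-0.002,0,-0.001]
  rotation:
    - [0,0,0]
    - [0,0,0]
    - [0,0,0]
    - [0,0,0]
    - [0,0,0]
    - [0,0,0]
    - [0,0,0]
    - [0,0,0]
  grip: [-1,-1,0,0.2,0.2,0.2,0.2,0.2]

```text
time: 11.08
tool_pos: [0.5493, 0.0549, 0.0194]
tool_rot: [0.707, 0.707, -0.0, -0.0]
ft_force: [0.6, -0.7, 0.3]
width: 0.596
grasp_force: 0.0
```

```bash
python3 st.py; python3 ang.py
```

```text
11.08 [0.5493 0.0549 0.0194] 90.04 [ 0.63 -0.68  0.28] [ 0.051 -0.077 -0.014]
open [np.float64(0.2325), np.float64(0.2339), np.float64(0.2381)]
```

Emit:
send_rows:
  delta_pos:
    - [0,0,-0.05]
    - [0,0,-0.1]
    - [0,0,-0.15]
    - [-0.03,0,-0.2]
    - [-0.05,0,-0.25]
    - [-0.05,0,-0.25]
    - [-0.05,0,-0.25]
  rotation:
    - [0,0,0]
    - [0,0,0]
    - [0,0,0]
    - [0,0,0]
    - [0,0,0]
    - [0,0,0]
    - [0,0,0]
  grip: [0.2,0.2,0.2,1,1,1,1]

```text
time: 11.82
tool_pos: [0.551, 0.014, 0.2226]
tool_rot: [0.707, 0.707, 0.002, 0.003]
ft_force: [-0.1, -0.9, 0.0]
width: 0.862
grasp_force: 0.0
```

Run:
```python
from h import *
s=snapshot("wrist"); W=world(s); np.savez("w3.npz",W=W,f=s["frame"])
def ang(W,a,b):
    m=(W[...,2]>.074)&(W[...,2]<.086)&(W[...,0]>.5)&(W[...,0]<.6)&(W[...,1]>.14)&(W[...,1]<.23);Q=W[m]*1000
    ys=np.arange(a,b,3);x=np.array([np.percentile(Q[abs(Q[:,1]-y)<1.5][:,0],[0,50,100]) for y in ys]);return [np.arctan(np.polyfit(ys,x[:,i],1)[0]).round(4) for i in range(3)],x[-1]
A=ang(np.load("w1.npz")["W"],158,214);B=ang(W,158,214);print(A,B,np.subtract(A[0],B[0]))
f=s["frame"];save(s,"w3.png")
cv2.imwrite("pics/w3b.png",cv2.resize(cv2.imread("pics/w3.png")[60:260,180:380],(600,600),interpolation=cv2.INTER_CUBIC))
```

```text
Traceback (most recent call last):
IndexError: index -1 is out of bounds for axis 0 with size 0
```

Emit:
send_rows:
  delta_pos:
    - [0.0825,0.0875,-0.13]
    - [0.0825,0.0875,-0.13]
    - [0.0825,0.0875,-0.13]
    - [0.0825,0.0875,-0.13]
    - [0.0825,0.0875,-0.13]
  rotation:
    - [0,0,0]
    - [0,0,0]
    - [0,0,0]
    - [0,0,0]
    - [0,0,0]
  grip: [1,1,1,1,1]

```text
time: 12.28
tool_pos: [0.6215, 0.0836, 0.3234]
tool_rot: [0.706, 0.708, 0.001, 0.0]
ft_force: [-0.6, 0.7, -0.6]
width: 0.999
grasp_force: 0.0
```

Run:
```python
from h import *
s=snapshot("wrist"); W=world(s); np.savez("w3.npz",W=W,f=s["frame"]);print(sense()["tool_pos"],sense()["tool_rot"])
save(s,"w3.png")
cv2.imwrite("pics/w3b.png",cv2.resize(cv2.imread("pics/w3.png")[:220],(800,344),interpolation=cv2.INTER_CUBIC))
def ang(W,a,b):
    m=(W[...,2]>.074)&(W[...,2]<.086)&(W[...,0]>.5)&(W[...,0]<.6)&(W[...,1]>.14)&(W[...,1]<.23);Q=W[m]*1000
    ys=np.arange(a,b,3);x=np.array([np.percentile(Q[abs(Q[:,1]-y)<1.5][:,0],[0,50,100]) for y in ys]);return [np.arctan(np.polyfit(ys,x[:,i],1)[0]).round(4) for i in range(3)]
A=ang(np.load("w1.npz")["W"],158,214);B=ang(W,158,214);print(A,B,np.subtract(A,B))
m=(W[...,2]>.150)&(W[...,2]<.17)&(W[...,0]>.6)&(W[...,0]<.7)&(W[...,1]>.17)&(W[...,1]<.27);Q=W[m]*1000
print(len(Q),Q.mean(0),cv2.minEnclosingCircle(Q[:,:2].astype(np.float32)),cv2.minAreaRect(Q[:,:2].astype(np.float32)))
```

```text
[0.61966073 0.0822065  0.32140815] [ 0.70618114  0.7080302  -0.00096086 -0.00071417]
[np.float64(-0.0097), np.float64(-0.0202), np.float64(-0.0254)] [np.float64(-0.2651), np.float64(-0.2703), np.float64(-0.2607)] [0.2554 0.2501 0.2353]
252 [652.19784036 223.37537827 156.43128313] ((651.9981079101562, 222.79835510253906), 15.545955657958984) ((651.9915161132812, 223.17811584472656), (30.348217010498047, 28.98902130126953), 66.27863311767578)
```

View pics/w3b.png

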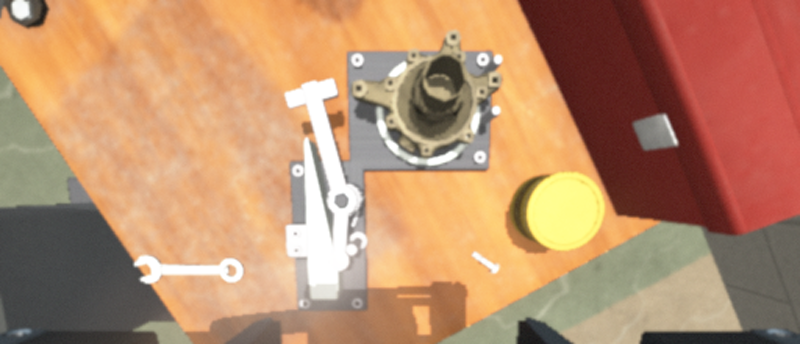

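The catch stands open by about 0.25 rad, held by the wedge alone. In the picture the toe at (315,95) is well clear of the near ear at (365,90). The toolbox is close to the cover, so I turn the gripper parallel to its face before going in.

Emit:
send_rows:
  delta_pos:
    - [0,0,0]
    - [0,0,0]
    - [0,0,0]
    - [0,0,0]
    - [0,0,0]
    - [0,0,0]
    - [0,0,0]
    - [0,0,0]
  rotation:
    - [0,0,-0.328]
    - [0,0,-0.328]
    - [0,0,-0.328]
    - [0,0,-0.328]
    - [0,0,-0.328]
    - [0,0,-0.328]
    - [0,0,-0.328]
    - [0,0,-0.328]
  grip: [1,1,1,1,1,1,1,1]

```text
time: 13.0
tool_pos: [0.6173, 0.0802, 0.3198]
tool_rot: [0.279, 0.96, -0.001, -0.003]
ft_force: [-0.5, 0.6, -0.2]
width: 0.998
grasp_force: 0.0
```

Emit:
send_rows:
  delta_pos:
    - [0,0,0]
    - [0,0,0]
    - [0,0,0]
    - [0,0,0]
    - [0,0,0]
    - [0,0,0]
    - [0,0,0]
    - [0,0,0]
  rotation:
    - [0,0,-0.165]
    - [0,0,-0.165]
    - [0,0,-0.165]
    - [0,0,-0.165]
    - [0,0,-0.165]
    - [0,0,-0.165]
    - [0,0,-0.165]
    - [0,0,-0.165]
  grip: [1,1,1,1,1,1,1,1]

```text
time: 13.67
tool_pos: [0.6173, 0.0802, 0.3198]
tool_rot: [-0.216, 0.976, 0.0, -0.004]
ft_force: [0.4, 0.0, 0.4]
width: 1.001
grasp_force: 0.0
```

```bash
cat > go.py <<'E'
from h import *
import sys
from scipy.spatial.transform import Rotation as R
q=sense();M=R.from_quat(q["tool_rot"]).as_matrix();T=np.array(eval(sys.argv[1]))
print(q["tool_pos"].round(4),"xang",np.degrees(np.arctan2(M[1,0],M[0,0])).round(2),"tilt z",M[:,2].round(4),"norm delta",(M.T@(T-q["tool_pos"])/.8).round(4),q["ft_force"].round(2))
E
python3 go.py "[.652,.223,.25]"; python3 -c "
import numpy as np
W=np.load('top.npz')['W'];m=(W[...,2]>.15)&(W[...,0]>.7)&(W[...,1]>.05)&(W[...,1]<.45);Q=W[m];d=(Q[:,:2]-[.652,.223])@[.88,.47];print(d.min(),Q[:,2].max(),Q[d.argmin()])"
```

```text
[0.6173 0.0802 0.3198] xang -155.05 tilt z [-0.0069 -0.0011 -1.    ] norm delta [-0.1152  0.1434  0.0867] [0.39 0.   0.43]
0.11490904024148162 0.24901842960908233 [0.70061399 0.37646539 0.16831225]
```

Emit:
send_rows:
  delta_pos:
    - [-0.115,0.143,0.04]
    - [-0.115,0.143,0.04]
    - [-0.115,0.143,0.04]
    - [-0.115,0.143,0.04]
    - [-0.115,0.143,0.0867]
    - [-0.115,0.143,0.0867]
    - [-0.115,0.143,0.0867]
    - [-0.115,0.143,0.0867]
  rotation:
    - [0,0,0]
    - [0,0,0]
    - [0,0,0]
    - [0,0,0]
    - [0,0,0]
    - [0,0,0]
    - [0,0,0]
    - [0,0,0]
  grip: [1,1,1,1,1,1,1,1]

```text
time: 14.33
tool_pos: [0.655, 0.2221, 0.2538]
tool_rot: [-0.213, 0.977, -0.0, -0.001]
ft_force: [-0.1, 0.3, -0.0]
width: 0.999
grasp_force: 0.0
```

```bash
python3 go.py "[.652,.223,.123]"
python3 - <<'E'
from h import *
s=snapshot("wrist");W=world(s)
m=(W[...,2]>.150)&(W[...,2]<.17)&(W[...,0]>.6)&(W[...,0]<.7)&(W[...,1]>.17)&(W[...,1]<.27);Q=W[m]*1000
if len(Q): print(len(Q),Q.mean(0),cv2.minEnclosingCircle(Q[:,:2].astype(np.float32)))
E
```

```text
[0.655  0.2221 0.2538] xang -155.44 tilt z [-1.4e-03 -9.0e-04 -1.0e+00] norm delta [0.0026 0.0026 0.1636] [-0.06  0.31 -0.  ]
278 [652.89030809 223.34352294 156.36000747] ((652.81591796875, 222.61407470703125), 15.531112670898438)
```

Emit:
send_rows:
  delta_pos:
    - [0.0022,0.002,0.045]
    - [0.0022,0.002,0.09]
    - [0.0022,0.002,0.13]
    - [0.0022,0.002,0.1636]
    - [0.0022,0.002,0.1636]
    - [0.0022,0.002,0.1636]
  rotation:
    - [0,0,0]
    - [0,0,0]
    - [0,0,0]
    - [0,0,0]
    - [0,0,0]
    - [0,0,0]
  grip: [1,1,1,1,1,1]

```text
time: 14.88
tool_pos: [0.6535, 0.2231, 0.124]
tool_rot: [-0.213, 0.977, -0.0, 0.0]
ft_force: [0.1, -0.1, 0.7]
width: 1.0
grasp_force: 0.0
```

Emit:
send_rows:
  delta_pos:
    - [0,0,0]
    - [0,0,0]
    - [0,0,0]
    - [0,0,0]
    - [0,0,0]
    - [0,0,0]
    - [0,0,0]
    - [0,0,0]
  rotation:
    - [0,0,0]
    - [0,0,0]
    - [0,0,0]
    - [0,0,0]
    - [0,0,0]
    - [0,0,0]
    - [0,0,0]
    - [0,0,0]
  grip: [-1,-1,-1,-1,-1,-1,-1,-1]
  newtons: 50

```text
time: 15.55
tool_pos: [0.653, 0.224, 0.1231]
tool_rot: [-0.213, 0.977, -0.0, -0.0]
ft_force: [-0.1, -0.3, -0.5]
width: 0.445
grasp_force: 0.0
```

Emit:
send_rows:
  delta_pos:
    - [0,0,0]
    - [0,0,0]
    - [0,0,0]
    - [0,0,0]
  rotation:
    - [0,0,0]
    - [0,0,0]
    - [0,0,0]
    - [0,0,0]
  grip: [-1,-1,-1,-1]

```text
time: 15.88
tool_pos: [0.6532, 0.2236, 0.123]
tool_rot: [-0.213, 0.977, -0.0, 0.0]
ft_force: [0.9, -1.2, -0.4]
width: 0.329
grasp_force: 50.0
```

```bash
python3 go.py "[.652,.223,.123]"; python3 ang.py
```

```text
[0.6532 0.2236 0.123 ] xang -155.37 tilt z [ 2.e-04 -6.e-04 -1.e+00] norm delta [ 0.0017 -0.0001 -0.    ] [ 0.86 -1.2  -0.39]
open [np.float64(nan), np.float64(nan), np.float64(nan)]ang.py:5: RuntimeWarning: Mean of empty slice.
  ys=np.arange(158,214,4);x=[Q[abs(Q[:,1]-y)<2][:,0].mean() for y in ys];return np.arctan(np.polyfit(ys,x,1)[0])
  ret = ret.dtype.type(ret / rcount)
```

Emit:
send_rows:
  delta_pos:
    - [0,0,-0.01]
    - [0,0,-0.02]
    - [0,0,-0.03]
    - [0,0,-0.045]
  rotation:
    - [0,0,0]
    - [0,0,0]
    - [0,0,0]
    - [0,0,0]
  grip: [-1,-1,-1,-1]

```text
time: 16.37
tool_pos: [0.652, 0.2238, 0.1582]
tool_rot: [-0.213, 0.977, -0.0, -0.002]
ft_force: [0.1, 0.5, -9.3]
width: 0.33
grasp_force: 49.9
```

Emit:
send_rows:
  delta_pos:
    - [0,0,-0.02]
    - [0,0,-0.04]
    - [0,0,-0.06]
    - [0,0,-0.075]
    - [0,0,-0.075]
    - [0,0,-0.075]
  rotation:
    - [0,0,0]
    - [0,0,0]
    - [0,0,0]
    - [0,0,0]
    - [0,0,0]
    - [0,0,0]
  grip: [-1,-1,-1,-1,-1,-1]

```text
time: 16.87
tool_pos: [0.6533, 0.2241, 0.2202]
tool_rot: [-0.213, 0.977, 0.0, 0.001]
ft_force: [-0.5, -0.5, -8.9]
width: 0.327
grasp_force: 49.9
```

```bash
python3 - <<'E'
import numpy as np,cv2
d=np.load("top.npz");W=d["W"]
# inner floor + rim of tray
m=(abs(W[...,2]-.003)<.003)&(d["f"].min(2)>170)&(W[...,0]>.41)&(W[...,0]<.6)&(W[...,1]>.36)&(W[...,1]<.55)
n,l,st,c=cv2.connectedComponentsWithStats(m.astype(np.uint8));i=1+st[1:,4].argmax();Q=W[l==i]*1000
print(cv2.minAreaRect(Q[:,:2].astype(np.float32)),Q.mean(0))
E
python3 go.py "[.504,.454,.22]"
```

```text
((498.9076232910156, 456.0328369140625), (133.71377563476562, 137.08193969726562), 87.26161193847656) [500.02960352 454.90846108   2.87905457]
[0.6533 0.2241 0.2202] xang -155.37 tilt z [ 1.9e-03  7.0e-04 -1.0e+00] norm delta [4.99e-02 3.39e-01 1.00e-04] [-0.5  -0.52 -8.91]
```

Emit:
send_rows:
  delta_pos:
    - [0.004,0.025,0]
    - [0.01,0.065,0]
    - [0.0175,0.11,0]
    - [0.025,0.155,0]
    - [0.032,0.205,0]
    - [0.04,0.255,0]
    - [0.047,0.3,0]
    - [0.0505,0.33,0]
  rotation:
    - [0,0,0]
    - [0,0,0]
    - [0,0,0]
    - [0,0,0]
    - [0,0,0]
    - [0,0,0]
    - [0,0,0]
    - [0,0,0]
  grip: [-1,-1,-1,-1,-1,-1,-1,-1]

```text
time: 17.53
tool_pos: [0.5026, 0.45, 0.2175]
tool_rot: [-0.214, 0.977, 0.001, -0.002]
ft_force: [0.9, 0.2, -8.4]
width: 0.33
grasp_force: 49.9
```

Emit:
send_rows:
  delta_pos:
    - [0.0019,0.0116,0]
    - [0.0019,0.0116,0]
    - [0.0019,0.0116,0.04]
    - [0.0019,0.0116,0.07]
    - [0.0019,0.0116,0.09]
    - [0.0019,0.0116,0.09]
    - [0.0019,0.0116,0.09]
  rotation:
    - [0,0,0]
    - [0,0,0]
    - [0,0,0]
    - [0,0,0]
    - [0,0,0]
    - [0,0,0]
    - [0,0,0]
  grip: [-1,-1,-1,-1,-1,-1,-1]

```text
time: 18.12
tool_pos: [0.5012, 0.4532, 0.1456]
tool_rot: [-0.213, 0.977, -0.001, -0.002]
ft_force: [0.8, 0.9, -8.0]
width: 0.33
grasp_force: 49.9
```

```bash
python3 go.py "[.501,.455,.118]"
python3 - <<'E'
from h import *
s=snapshot("top");save(s,"t4.png");snapshot("scene");s2=snapshot("scene");save(s2,"s4.png")
a=cv2.imread("pics/t4.png")[120:300,100:400];b=cv2.imread("pics/s4.png")[120:330,100:400]
a=cv2.resize(a,(400,240));b=cv2.resize(b,(400,280));cv2.imwrite("pics/c4.png",np.vstack([a,b]))
E
```

```text
[0.5012 0.4532 0.1456] xang -155.44 tilt z [-0.0024 -0.0031 -1.    ] norm delta [-0.0009  0.0022  0.0345] [ 0.81  0.88 -8.  ]
```

View pics/c4.png

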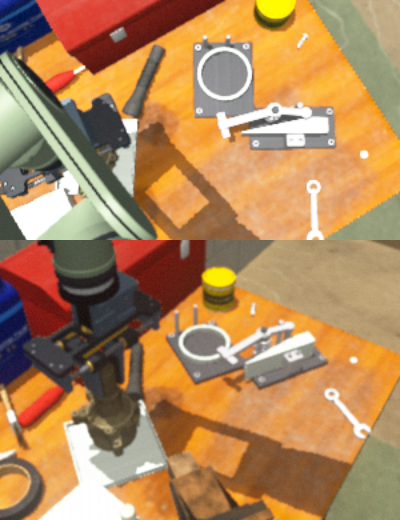

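The composite shows the wedge still holding the catch open (top half, at (280,125)). The cover hangs upright over the tray at (110,420) in the lower half. Next I lower it gently.

Emit:
send_rows:
  delta_pos:
    - [0,0.002,0.01]
    - [0,0.002,0.02]
    - [0,0.002,0.027]
    - [0,0.002,0.032]
    - [0,0.002,0.032]
  rotation:
    - [0,0,0]
    - [0,0,0]
    - [0,0,0]
    - [0,0,0]
    - [0,0,0]
  grip: [-1,-1,-1,-1,-1]

```text
time: 18.68
tool_pos: [0.4996, 0.4557, 0.1197]
tool_rot: [-0.213, 0.977, -0.001, -0.001]
ft_force: [0.3, -0.2, -9.6]
width: 0.325
grasp_force: 49.9
```

Emit:
send_rows:
  delta_pos:
    - [0,0,0.002]
    - [0,0,0.004]
    - [0,0,0.004]
  rotation:
    - [0,0,0]
    - [0,0,0]
    - [0,0,0]
  grip: [-1,-1,-1]

```text
time: 18.93
tool_pos: [0.5004, 0.4564, 0.1182]
tool_rot: [-0.213, 0.977, -0.0, 0.0]
ft_force: [-0.2, -0.7, -8.8]
width: 0.326
grasp_force: 49.9
```

Emit:
send_rows:
  delta_pos:
    - [0,0,0.001]
    - [0,0,0.002]
    - [0,0,0.002]
  rotation:
    - [0,0,0]
    - [0,0,0]
    - [0,0,0]
  grip: [-1,-1,-1]

```text
time: 19.18
tool_pos: [0.5004, 0.4563, 0.1167]
tool_rot: [-0.213, 0.977, -0.0, 0.0]
ft_force: [0.1, -0.1, -9.1]
width: 0.332
grasp_force: 49.9
```

Emit:
send_rows:
  delta_pos:
    - [0,0,0.001]
    - [0,0,0.0015]
    - [0,0,0.0015]
  rotation:
    - [0,0,0]
    - [0,0,0]
    - [0,0,0]
  grip: [-1,-1,-1]

```text
time: 19.43
tool_pos: [0.5006, 0.4565, 0.116]
tool_rot: [-0.213, 0.977, 0.0, 0.0]
ft_force: [0.7, -0.4, -6.6]
width: 0.33
grasp_force: 49.9
```

Emit:
send_rows:
  delta_pos:
    - [0,0,0.001]
    - [0,0,0.001]
    - [0,0,0.001]
  rotation:
    - [0,0,0]
    - [0,0,0]
    - [0,0,0]
  grip: [-1,-1,-1]

```text
time: 19.68
tool_pos: [0.5007, 0.4567, 0.116]
tool_rot: [-0.213, 0.977, 0.0, 0.001]
ft_force: [-1.2, -0.9, 1.0]
width: 0.329
grasp_force: 50.0
```

Standing on the floor, with its weight off the hand. I open the fingers and rise.

Emit:
send_rows:
  delta_pos:
    - [0,0,0]
    - [0,0,0]
    - [0,0,0]
    - [0,0,0]
    - [0,0,0]
    - [0,0,0]
    - [0,0,0]
    - [0,0,0]
  rotation:
    - [0,0,0]
    - [0,0,0]
    - [0,0,0]
    - [0,0,0]
    - [0,0,0]
    - [0,0,0]
    - [0,0,0]
    - [0,0,0]
  grip: [-0.2,0.1,0.4,0.6,0.8,0.8,0.8,0.8]

```text
time: 20.35
tool_pos: [0.5005, 0.4564, 0.1146]
tool_rot: [-0.213, 0.977, -0.0, 0.0]
ft_force: [0.3, -0.2, 0.2]
width: 0.879
grasp_force: 0.0
```

Emit:
send_rows:
  delta_pos:
    - [0,0,-0.02]
    - [0,0,-0.05]
    - [0,0,-0.1]
    - [0,0,-0.15]
    - [0,0,-0.2]
    - [0,-0.05,-0.2]
    - [0,-0.1,-0.2]
    - [0,-0.1,-0.2]
  rotation:
    - [0,0,0]
    - [0,0,0]
    - [0,0,0]
    - [0,0,0]
    - [0,0,0]
    - [0,0,0]
    - [0,0,0]
    - [0,0,0]
  grip: [0.8,0.8,0.8,0.8,0.8,0.8,0.8,0.8]

```text
time: 21.02
tool_pos: [0.5365, 0.3781, 0.276]
tool_rot: [-0.211, 0.978, -0.002, 0.001]
ft_force: [-0.2, 0.5, -0.4]
width: 0.898
grasp_force: 0.0
```

```bash
python3 - <<'E'
from h import *
s2=snapshot("scene");save(s2,"s5.png");s=snapshot("top");save(s,"t5.png");W=world(s2)
m=(W[...,2]>.14)&(W[...,2]<.16)&(abs(W[...,0]-.5)<.04)&(abs(W[...,1]-.456)<.04);Q=W[m]*1000
print(len(Q),Q.max(0) if len(Q) else 0,Q.mean(0) if len(Q) else 0, sense()["tool_pos"])
b=cv2.imread("pics/s5.png")[100:340,60:400];a=cv2.imread("pics/t5.png")[100:300,100:400]
cv2.imwrite("pics/c5.png",np.vstack([cv2.resize(a,(450,300)),cv2.resize(b,(450,300))]))
E
python3 ang.py
```

```text
126 [513.54307948 472.0675184  152.38700738] [497.49485413 457.67124702 146.24158967] [0.53427783 0.38241391 0.2748979 ]
open [np.float64(0.2374), np.float64(0.2365), np.float64(0.2351)]
```

View pics/c5.png

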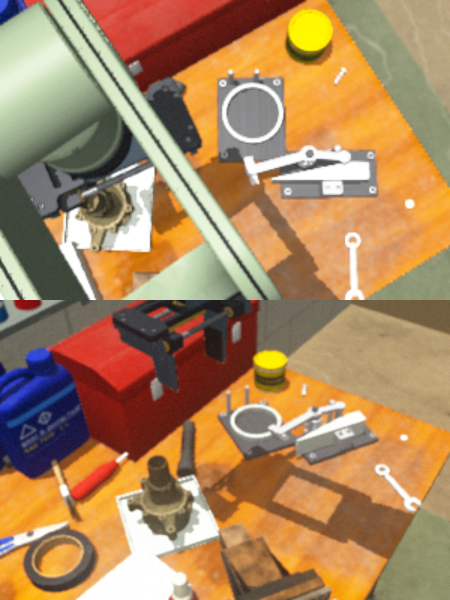

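The picture shows the cover upright in the tray at (165,505) in the lower half, with the hand clear above it. The wedge still holds the catch open at the same reading as before, so I hand the job in.

```bash
python3 -c "
from workcell import close_job
print(close_job())"
```

```text
the job is handed in; nothing more can be done
None
```

The job is handed in, though it returned no verdict: the cover stands upright in the drip tray, the wedge alone holds the catch open at about 0.24–0.25 rad by camera, and the tin, torch and spanner were not touched.

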